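Load a covered reagent carousel in bay order

TASK

Load the two missing reagents into the bench carousel in bay order. First stand the largest of the three bottles in front of the tube rack, right of the carousel, fully home in the empty one-dot bay that shows in the window of the clear cover; then turn the carousel until the empty two-dot bay stands in the middle of the window and stand the smallest of the three fully home in that one, leaving the bay there. Keep both bottles upright, set them down rather than dropping them, and leave the medium bottle and the small things round about where they are.

Things in the scene. Friction and masses are not known exactly. Their poses are not given: they have to be found in the camera images.
- bottle_large_mid (a point): Largest loose bottle, amber, upright: 82 mm tall; round body 40 mm wide up to 59 mm above its foot, then a screw cap 31 mm wide from 60 to 82 mm (it does not turn; good to grasp). About 90 g. The point is on its axis, 41 mm above its foot; z up. Goes in bay 1.
- bottle_small_mid (a point): Smallest loose bottle, amber, upright: 66 mm tall; round body 30 mm wide up to 48 mm above its foot, then a cap 23 mm wide from 48 to 66 mm (it does not turn; good to grasp). About 50 g. The point is on its axis, 33 mm above its foot; z up. Goes in bay 2.
- bottle_medium_mid (a point): Medium loose bottle, amber, 73 mm tall and 34 mm wide, standing near the other two; a spare that stays where it is. The point is half-way up, 36.5 mm above its foot.
- carousel: Reagent carousel, 262 mm across, fixed; origin on its axis at bench height, -x points out through the window's middle. Clear fixed cover over the rotor: outer radius 122.5 mm, top 128 mm above the bench, 4 mm thick; a hole round the knob; the window cuts wall and roof away, from the rim to the centre, 57 degrees either side of -x. Bays 3, 4 and 5 hold bottles that are fixed in them.
- bay_1 (a point): Bay 1 (one dot), the large empty bay, in the window at the start: centre of its floor, 35 mm above the bench. Round, 44 mm bore with a lead-in flared 5 mm wider, rim 29 mm above the floor. Moves with the rotor.
- bay_2 (a point): Bay 2 (two dots), the small empty bay, under the cover at the start, 72 degrees clockwise of bay 1 seen from above: centre of its floor, 35 mm above the bench. Round, 34 mm bore with a lead-in flared 5 mm wider, rim 29 mm above the floor. Moves with the rotor.
- window (a point): Middle of the window: the point straight above where a bay's centre stands when it is in the middle of the window, 128 mm above the bench (level with the cover's top).
- knob (a point): Black bar knob at the rotor's centre, above the cover, to turn the rotor by: upright bar 46 mm long, 14 mm thick, from 140 to 173 mm above the bench, on a round skirt 46 mm across (132 to 140 mm). The point is on the axis, 158 mm above the bench; x runs along the bar, -x to bay 1, z up; turns with the rotor.
- rotor (a joint): Angle (rad) of the white rotor with five bays 72 degrees apart on a circle of 82 mm radius, numbered clockwise from above by dots on the hub. 0: bay 1 in the window's middle; 1.257: bay 2 there; grows counter-clockwise from above. Turns from -3.1 to 3.1 against light friction (0.08 N m) and stays where left.
- tape_roll_mid (a point): Roll of white label tape lying flat, 60 mm across, 19 mm high; a bystander. The point is its centre.
- tweezers_mid (a point): Plain forceps lying on the bench, 124 mm long; a bystander. The point is its centre.
- carton_mid (a point): Small orange-brown carton, 76 x 42 x 53 mm; a bystander. The point is its centre.
- lying_tube_mid (a point): Capped tube lying on the bench left of the carousel, 79 mm long, 16 mm thick; a bystander. The point is its centre.
Mind the look-alikes: they are no part of the job. Leave any red or yellow look-alike of the part that bears bottle_small_mid alone.

How it is judged:
By the outcome, as a careful person would: the job done as asked, in the order asked, and still so for the second after the job is handed in, with the robot touching nothing.
It also fails if it takes over 61 s, if anything falls off the work surface, if the arm or the gripper's body presses on something with over 40 N, if the wrist force passes 120 N, or if a joint passes its speed limit or range.

ROBOT

A 6-joint arm with a two-finger parallel gripper is mounted at the origin on a cart in front of the work surface, level with it; the furniture and walls round the work are solid. World frame = base frame: x ahead of the robot, y to its left, z up, the work surface at z = 0. Lengths are in m, angles in rad, forces in N, time in s.
With the tool pointing down it reaches from about 0.25 to 0.775 m from the base axis. Payload 4 kg.
Tool frame: the origin (TCP) lies on the centre line of the jaws, within the pads' length; the fingertips stand 22 mm ahead of it and the grasp point (between the pads) lies 3 mm ahead of it; z points along the fingers, y is the direction in which the jaws open and shut (so a half turn about z gives the same grasp; the last joint's range is limited). The gripper opens to 94 mm and grips with 3 to 60 N. Pads are 16 mm wide; open, the fingers measure 119 mm over their backs; the gripper's body (75 mm by 177 mm) begins 78 mm behind the grasp point.
Start: joints at [-1.264, 0.087, 1.371, -0, 1.684, -0.103], TCP at [0.219, -0.504, 0.228] pointing down, gripper open.
Joint ranges: [-3.1, 3.1], [-0.76, 2.03], [0.27, 2.55], [-1.08, 4.22], [0.17, 2.65], [-2.57, 2.57]. Speed limits (rad/s): [2.79, 2.79, 3.14, 3.14, 3.14, 3.14].

INTERFACE

Orientations are given as [roll, pitch, yaw] about the fixed x, y, z axes, in that order (R = Rz(yaw) Ry(pitch) Rx(roll)).
In Python, from bench import robot gives the robot as it stands. The module is installed in compiled form; this text tells all that it offers.
- The arm moves only by the shell command python3 -m inch 'ROWS'. ROWS is JSON, a list of rows, each an object with "linear": the shift along the world's x, y, z scaled (see below), a list of three; "twist": the turn about the world's z scaled (see below); "gripper": the opening, from 0 (shut) to 1 (fully open). In form: [{"linear": [x, y, z], "twist": twist, "gripper": gripper}, ...]. A call has 1 to 10 rows; each row is the pose to reach, as a shift and turn from the pose commanded when the call began; what a row does not reach only later rows make up. The controller multiplies each number of a shift by 0.1 m and each number of a turn by 60 degrees. A row lasts 1/12 s, in which the tool goes at most 41.7 mm and 7.16 degrees, less where a joint would pass 70% of its speed; a pose out of reach is approached as far as the arm can. A call with a number of a shift or a turn outside -1 to 1 is refused whole. A call with a gripper value outside its range is refused whole. The fingers move at their own pace and stop on an object; the grip force is fixed at half the most. Time passes only in rows, so rows that repeat a pose let the fingers close. It gives the time, the measured TCP pose, the force and the opening at its end, in the units of the state.
- robot.get_obs(): the state, without advancing time (a new reading comes with each control period).
- robot.snapshot(name): name is "scene" or "top" or "wrist"; returns a dict with "image" (420x560x3 uint8, red, green, blue), "depth" (420x560 float32, m along the optical axis (not along the pixel's ray), 0 where there is no reading), "mtx" (3x3 intrinsics, pixels), "rvec" (rotation vector, rad) and "tvec" (3), from world to camera coordinates, as OpenCV has them; the wrist camera has in their place "hand_eye" (4x4, takes a point from camera to tool coordinates, whose origin is the TCP and whose axes are the flange's). Camera axes: x right, y down, z forward; pixel columns grow to the right and rows downward; lengths in m; the calibration is good to about 2 mm. The wrist camera is an equidistant fisheye: a pixel r from the principal point sees the ray r / f radians off the axis. A picture is of the moment at which its call begins: read the wrist's pose just before it.
- robot.close_job(): hands the job in, once; it reports no verdict.
The state is a dict: "time": time; "joint_positions": joint angles; "qvel": joint speeds; "joint_torque": joint torques, N m; "tool_pos": TCP position; "ee_rot": TCP orientation; "wrist_force": force on the tool from outside, world axes, zero at the start; "wrist_torque": the same for the moment, N m; "width": finger opening in m.
Only numpy, scipy, OpenCV 4.12 (cv2) and the standard library are available. Lean on these libraries where they do the work, as an engineer would, in place of code of your own. Each camera call takes 0.05 s, during which the arm holds its last target.

## Working session

There is one attempt and no reset: what is moved stays moved. The work goes in short steps, Python scripts to look and compute and a shell command to move; the robot and the scene stay as the last step left them, time stands still between calls to the robot, and variables do not carry over. Pictures are saved under pics/ and viewed, and the job is handed in when it is done.

```bash
mkdir -p pics; ls; cat > h.py <<'E'
import numpy as np, cv2
from bench import robot
def snap(n,f):
    s=robot.snapshot(n); cv2.imwrite('pics/'+f,s['image'][:,:,::-1]); np.savez('pics/'+f+'.npz',**s); return s
def ld(f): return dict(np.load('pics/'+f+'.npz'))
def ray(s,u,v):
    R=cv2.Rodrigues(s['rvec'])[0]; t=s['tvec'].ravel()
    d=R.T@np.linalg.inv(s['mtx'])@np.array([u,v,1.]); return -R.T@t,d
def onz(s,u,v,z):
    c,d=ray(s,u,v); return c+d*(z-c[2])/d[2]
def pt(s,u,v):
    c,d=ray(s,u,v); return c+d*s['depth'][int(v),int(u)]
def proj(s,p):
    return cv2.projectPoints(np.array(p,float).reshape(-1,1,3),s['rvec'],s['tvec'],s['mtx'],None)[0].reshape(-1,2)
E
python3 - <<'E'
from h import *
o=robot.get_obs(); print(o)
for n in ['scene','top']:
    s=snap(n,n+'0.png'); print(n, ray(s,280,210))
E
```

```text
pics
{'time': 0.0, 'joint_positions': array([-1.26409498e+00,  8.79500809e-02,  1.37224275e+00, -6.06249303e-07,
        1.68360052e+00, -1.03094040e-01]), 'qvel': array([ 0.00127642, -0.00033023, -0.00015929, -0.00040967, -0.00069111,
       -0.00355104]), 'joint_torque': array([ 6.14008623e-04, -3.40179241e+01, -3.02427149e+01,  7.17027392e-02,
        3.27562506e-02, -1.72923042e-04]), 'tool_pos': array([ 0.21897854, -0.50398206,  0.22631266]), 'ee_rot': array([-3.13940358e+00, -2.25877433e-04,  4.09795072e-01]), 'wrist_force': array([-0.40381188,  0.65916518, -0.5467287 ]), 'wrist_torque': array([ 0.03944285, -0.02585616, -0.01514572]), 'width': 0.09402457800697817}
scene (array([ 0.00659562, -1.09368582,  0.6814204 ]), array([ 0.40652469,  0.79866079, -0.44372459]))
top (array([ 0.35487336, -0.10936937,  1.38617154]), array([ 0.11090265,  0.034464  , -0.99368298]))
```

View pics/scene0.png

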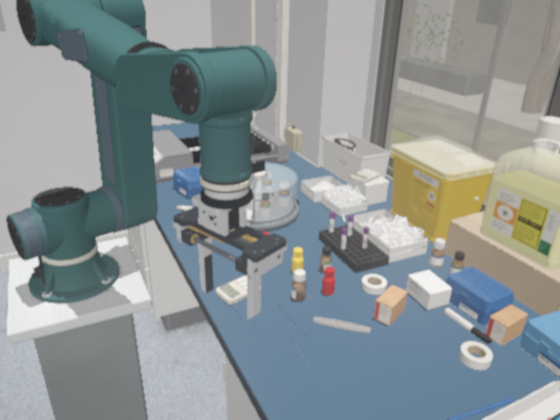

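View pics/top0.png

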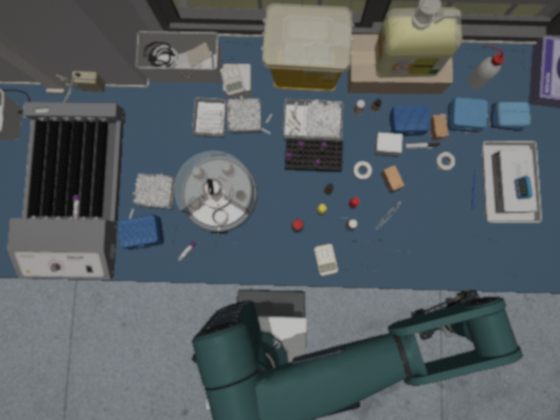

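The top view has +x up and +y left. The carousel is at about (215,190). The bottle candidates are near (330,188), (352,224), (297,225) red, (355,202) red and (322,209) yellow. I'll zoom in on these.

```bash
python3 - <<'E'
from h import *
t=ld('top0.png');s=ld('scene0.png')
def crop(i,x0,y0,x1,y1,k,f): cv2.imwrite('pics/'+f,cv2.resize(i[y0:y1,x0:x1,::-1],None,fx=k,fy=k,interpolation=cv2.INTER_CUBIC))
crop(t['image'],280,160,420,260,5,'c1.png')
crop(t['image'],165,140,265,240,6,'c2.png')
crop(s['image'],270,220,470,340,4,'c3.png')
for n,u,v in [('dark',329,188),('white',352,224),('redbig',297,225),('redsm',355,202),('yel',322,209),('d2',377,104),('w2',361,105)]:
    print(n,pt(t,u,v).round(3))
print('scene')
for n,u,v in [('white cap',299,276),('small',326,258),('red',329,278),('yel',298,254)]:
    print(n,pt(s,u,v).round(3))
E
```

```text
dark [ 0.579 -0.222  0.065]
white [ 0.462 -0.298  0.074]
redbig [ 0.453 -0.12   0.084]
redsm [ 0.535 -0.308  0.066]
yel [ 0.509 -0.2    0.068]
d2 [ 0.87  -0.378  0.067]
w2 [ 0.863 -0.324  0.071]
scene
white cap [ 0.457 -0.312  0.07 ]
small [ 0.576 -0.238  0.045]
red [ 0.535 -0.318  0.046]
yel [ 0.511 -0.209  0.057]
```

View pics/c1.png

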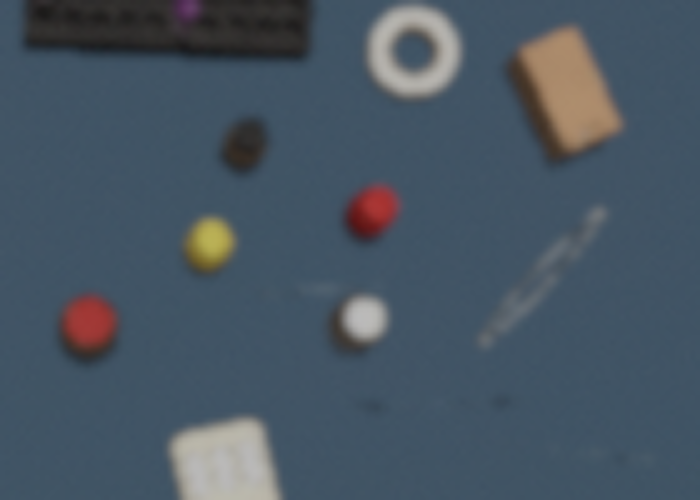

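View pics/c2.png

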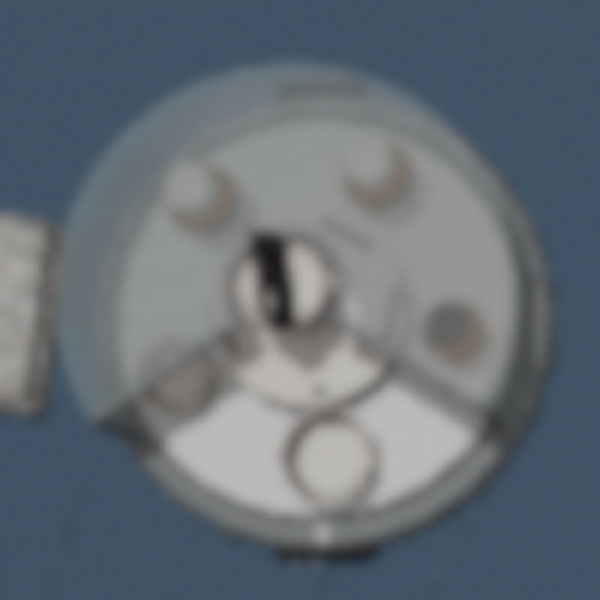

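View pics/c3.png

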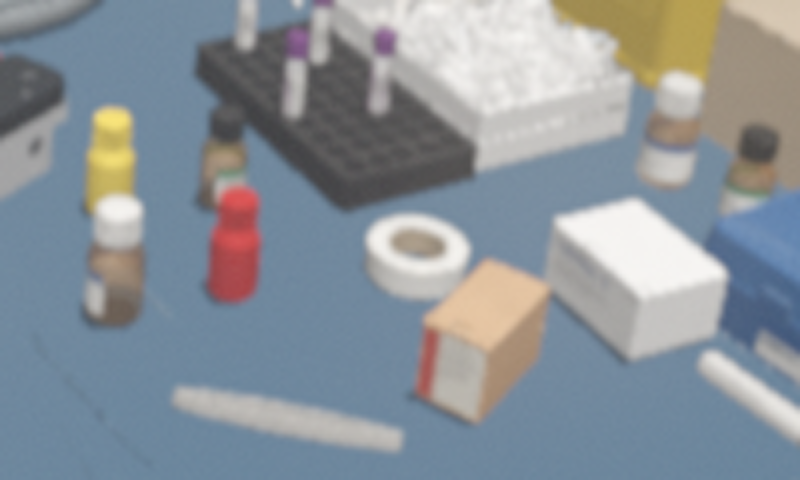

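Candidates in the top view:
- **Large:** (297,225), red cap on an amber body, top at 84 mm.
- **Medium:** (352,224), white cap, top at 74 mm.
- **Small:** (329,188), black cap, top at 65 mm, in front of the rack.
- **Look-alikes:** (322,209) all yellow, (355,202) all red, and a far pair at (361,105) and (377,104), x≈0.87, behind the rack.

Heights and crop c1 confirm the choice of large and small. Next I'll measure them precisely.

```bash
python3 - <<'E'
from h import *
t=ld('top0.png')
H,W=t['depth'].shape
R=cv2.Rodrigues(t['rvec'])[0]; c=-R.T@t['tvec'].ravel()
uu,vv=np.meshgrid(np.arange(W),np.arange(H))
P=c+((np.stack([uu,vv,np.ones_like(uu)],-1)@np.linalg.inv(t['mtx']).T)*t['depth'][...,None])@R
np.save('pics/topP.npy',P)
def cir(m,z,n):
    cs=cv2.findContours(m.astype(np.uint8),0,cv2.CHAIN_APPROX_NONE)[0]
    k=max(cs,key=len).reshape(-1,2); q=np.array([onz(t,u,v,z)[:2] for u,v in k]).astype(np.float32)
    print(n,'n',m.sum(),'circ',cv2.minEnclosingCircle(q),'median3d',np.median(P[m],0).round(4))
hsv=cv2.cvtColor(t['image'],cv2.COLOR_RGB2HSV)
def win(x0,y0,x1,y1): m=np.zeros((H,W),bool); m[y0:y1,x0:x1]=1; return m
red=((hsv[...,0]<8)|(hsv[...,0]>172))&(hsv[...,1]>130)&(hsv[...,2]>110)
cir(red&win(285,215,310,240),.082,'large')
dark=(hsv[...,2]<70)
cir(dark&win(320,180,340,198)&(P[...,2]>.055),.066,'small')
cir((P[...,2]>.055)&win(320,180,340,198),.066,'small(depth)')
cir((P[...,2]>.072)&win(285,215,310,240),.082,'large(depth)')
w=win(165,140,265,240)
for lo,hi,n in [(.16,.185,'knob'),(.120,.135,'roof'),(.13,.15,'skirt')]:
    m=w&(P[...,2]>lo)&(P[...,2]<hi); print(n,m.sum(),P[m].mean(0) if m.any() else '', )
print(np.histogram(P[w][:,2],bins=np.arange(-.01,.2,.01)))
# zmap
z=np.clip(P[140:240,165:265,2]/.18,0,1)*255
cv2.imwrite('pics/z.png',cv2.resize(cv2.applyColorMap(z.astype(np.uint8),cv2.COLORMAP_JET),None,fx=6,fy=6,interpolation=0))
w=snap('wrist','w0.png'); print(w['mtx'],w['hand_eye'])
E
```

```text
large n 68 circ ((0.45681285858154297, -0.12170504033565521), 0.01489026378840208) median3d [ 0.4569 -0.1204  0.0811]
small n 36 circ ((0.5835378170013428, -0.22272033989429474), 0.010953400284051895) median3d [ 0.5834 -0.2222  0.0652]
small(depth) n 42 circ ((0.5845751762390137, -0.2220773994922638), 0.011977028101682663) median3d [ 0.5856 -0.2221  0.0652]
large(depth) n 74 circ ((0.4584432542324066, -0.11984182894229889), 0.015027293004095554) median3d [ 0.4573 -0.1198  0.0812]
knob 79 [0.5598485  0.14957758 0.17116977]
roof 3022 [0.59082279 0.15126863 0.12744882]
skirt 578 [0.5873227  0.14783654 0.13263137]
(array([2542, 1925,  189,  590,  791,  100,  134,  372,   39,   14,   18,
         10,   31, 2536,  544,   34,   11,   23,   56,    0]), array([-0.01,  0.  ,  0.01,  0.02,  0.03,  0.04,  0.05,  0.06,  0.07,
        0.08,  0.09,  0.1 ,  0.11,  0.12,  0.13,  0.14,  0.15,  0.16,
        0.17,  0.18,  0.19]))
[[325.1922621    0.         280.80488996]
 [  0.         325.1922621  210.09533636]
 [  0.           0.           1.        ]] [[ 1.49782838e-04 -9.64250685e-01 -2.64991686e-01  7.61303896e-02]
 [ 9.99999824e-01  2.96586182e-04 -5.13980720e-04 -8.39393853e-04]
 [ 5.74199134e-04 -2.64991563e-01  9.64250560e-01 -1.56510848e-01]
 [ 0.00000000e+00  0.00000000e+00  0.00000000e+00  1.00000000e+00]]
```

View pics/z.png

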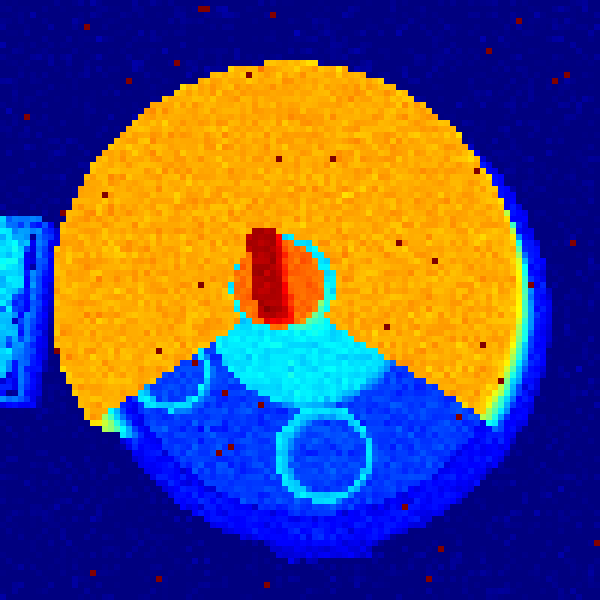

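View pics/w0.png

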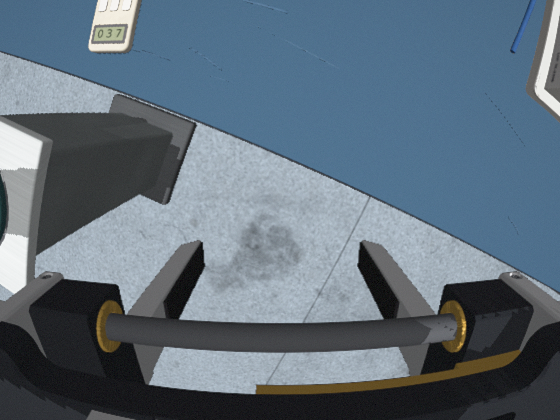

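The depth map is clean: roof, knob bar, bay 1 rim ring at about (322,455), and part of a bay rim showing at (175,390) in the crop. I'll fit the axis, bay centre and knob direction from it.

```bash
python3 - <<'E'
from h import *
from scipy.optimize import least_squares
P=np.load('pics/topP.npy'); Q=P[140:240,165:265]; Z=Q[...,2]
def fit(p,r=None):
    f=(lambda x:np.hypot(p[:,0]-x[0],p[:,1]-x[1])-(x[2] if r is None else r))
    s=least_squares(f,[*p[:,:2].mean(0),.1],loss='soft_l1',f_scale=.002); return s.x.round(4),abs(s.fun).mean().round(4)
roof=((Z>.12)&(Z<.136)).astype(np.uint8); roof=cv2.medianBlur(roof,3)
k=max(cv2.findContours(roof,0,cv2.CHAIN_APPROX_NONE)[0],key=len).reshape(-1,2)
t=ld('top0.png'); q=np.array([onz(t,u+165,v+140,.128) for u,v in k])
c0=np.array([.59,.15]); 
# keep arc points on outer side
for _ in range(3):
    r=np.hypot(*(q[:,:2]-c0).T); a=q[(r>.112)&(r<.13)]; x,e=fit(a); c0=x[:2]
print('roof outer',x,e,len(a), fit(a,.1225))
base=((Z>.008)).astype(np.uint8)
ring=(Z>.057)&(Z<.072); m=np.zeros_like(ring); m[66:86,44:64]=1; ring&=m
print('bay1 ring',fit(Q[ring]),ring.sum(), Q[ring].mean(0))
hi=np.argwhere(ring)
m2=np.zeros_like(ring); m2[56:70,22:36]=1; r2=(Z>.055)&(Z<.072)&m2
print('other ring',fit(Q[r2]),r2.sum())
kn=((Z>.165)&(Z<.18)); kn[:36]=0;kn[56:]=0; p=Q[kn][:,:2]
l=cv2.fitLine(p.astype(np.float32),cv2.DIST_HUBER,0,.01,.01).ravel(); print('knob',l,p.mean(0),cv2.minAreaRect(p.astype(np.float32)),np.degrees(np.arctan2(l[1],l[0])))
E
```

```text
roof outer [0.5598 0.1495 0.1198] 0.0009 153 (array([0.5568, 0.1494, 0.1   ]), np.float64(0.002))
bay1 ring (array([0.4807, 0.1368, 0.0249]), np.float64(0.0023)) 77 [0.48446614 0.14271893 0.0616742 ]
other ring (array([0.5229, 0.2225, 0.0197]), np.float64(0.0011)) 24
knob [0.98262334 0.18561082 0.56022835 0.15000097] [0.56022834 0.15000098] ((0.5603039860725403, 0.15034770965576172), (0.04363427683711052, 0.013838602229952812), 11.400619506835938) 10.696748
```

Axis is (0.560, 0.150), from both the roof circle and the knob. Bay 1 is at about (0.480, 0.136), r≈82 mm. The visible second bay sits 72° clockwise with a small radius, so it is bay 2. I'll move towards the large bottle with the jaws turned to yaw ≈ 10°.

```bash
python3 -m inch '[{"linear":[0.3,0.4,0],"twist":-0.115,"gripper":1},{"linear":[0.5,0.8,0],"twist":-0.225,"gripper":1},{"linear":[0.5,1,0],"twist":-0.225,"gripper":1},{"linear":[0.5,1,0],"twist":-0.225,"gripper":1}]'
python3 -m inch '[{"linear":[0.25,0.35,0],"twist":0,"gripper":0.7},{"linear":[0.5,0.7,0],"twist":0,"gripper":0.7},{"linear":[0.6,1,0],"twist":0,"gripper":0.7},{"linear":[0.6,1,0],"twist":0,"gripper":0.7}]'
python3 -m inch '[{"linear":[0.25,0.3,0],"twist":0,"gripper":0.7},{"linear":[0.5,0.6,0],"twist":0,"gripper":0.7},{"linear":[0.7,0.9,0],"twist":0,"gripper":0.7},{"linear":[0.7,0.9,0],"twist":0,"gripper":0.7}]'
cat >> h.py <<'E'
def wP(s):
    # fisheye points in world, using current pose
    from scipy.spatial.transform import Rotation as Rn
    o=robot.get_obs() if 'pose' not in s else s['pose']
    T=np.eye(4);T[:3,:3]=Rn.from_euler('xyz',o['ee_rot']).as_matrix();T[:3,3]=o['tool_pos']
    H,W=s['depth'].shape; uu,vv=np.meshgrid(np.arange(W),np.arange(H)); K=s['mtx']
    x=(uu-K[0,2])/K[0,0]; y=(vv-K[1,2])/K[1,1]; r=np.hypot(x,y)+1e-9
    k=np.tan(np.minimum(r,1.5))/r
    p=np.stack([x*k,y*k,np.ones_like(x),],-1)*s['depth'][...,None]
    M=T@s['hand_eye']; return p@M[:3,:3].T+M[:3,3]
def wsnap(f):
    o=robot.get_obs(); s=snap('wrist',f); s['pose']=o; P=wP(s); np.save('pics/'+f+'P.npy',P); return s,P
E
python3 - <<'E'
from h import *
s,P=wsnap('w1.png'); print(robot.get_obs()['tool_pos'],robot.get_obs()['ee_rot'])
E
```

```text
time: 0.48
tool_pos: [0.2704, -0.4, 0.2274]
ee_rot: [-3.139, -0.001, 0.179]
wrist_force: [-0.5, 0.8, 0.0]
width: 0.0935
time: 0.82
tool_pos: [0.3308, -0.3006, 0.2277]
ee_rot: [-3.14, -0.002, 0.18]
wrist_force: [-0.4, 0.3, -0.6]
width: 0.0708
time: 1.15
tool_pos: [0.4016, -0.211, 0.2274]
ee_rot: [-3.14, -0.002, 0.181]
wrist_force: [-0.8, -0.6, -0.9]
width: 0.0656
[ 0.40023986 -0.21321021  0.22731979] [3.14147336e+00 2.64185336e-04 1.79207023e-01]
```

View pics/w1.png

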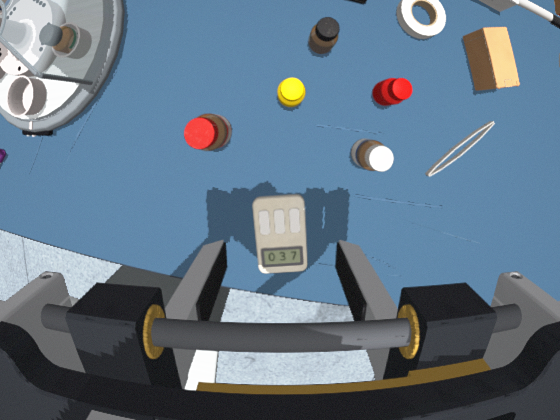

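The wrist view shows the red-capped large bottle at (200,133), the black-capped small at (326,30), the white-capped medium at (377,157), and bay 1 at (27,98). I'll measure all of them with the wrist depth.

```bash
cat >> h.py <<'E'
def capc(P,xy,z,tol=.004,r=.03):
    m=(abs(P[...,2]-z)<tol)&(np.hypot(P[...,0]-xy[0],P[...,1]-xy[1])<r)
    q=P[m][:,:2].astype(np.float32)
    c,rr=cv2.minEnclosingCircle(q); return np.round(c,4),round(rr,4),np.median(P[m],0).round(4),m.sum()
E
python3 - <<'E'
from h import *
P=np.load('pics/w1.pngP.npy')
for n,xy,z in [('L',(.457,-.12),.082),('S',(.584,-.222),.066),('M',(.462,-.298),.073)]: print(n,*capc(P,xy,z))
print('rim',*capc(P,(.48,.136),.064,.003,.035))
print(P[98,27],P[133,200])
E
```

```text
L [ 0.4544 -0.1213] 0.0159 [ 0.4548 -0.1216  0.0811] 779
S [ 0.5815 -0.2234] 0.0116 [ 0.5809 -0.2234  0.0655] 382
M [ 0.4623 -0.2993] 0.0133 [ 0.4624 -0.2988  0.0722] 504
rim [0.4823 0.1357] 0.0327 [0.4908 0.1414 0.0631] 338
[0.47308477 0.1466992  0.03462147] [ 0.45478735 -0.12254824  0.08031448]
```

Wrist gives L (0.4546, −0.1214) with a cap radius of 15.9 mm, as specified, and agrees with the top view within 2.5 mm. Next I'll move over it and descend to TCP z≈0.085, so the tips sit on the cap above the shoulder.

```bash

python3 -m inch '[{"linear":[0.25,0.4,0],"twist":0,"gripper":0.7},{"linear":[0.5,0.8,0],"twist":0,"gripper":0.7},{"linear":[0.55,0.92,0],"twist":0,"gripper":0.7},{"linear":[0.55,0.92,-0.2],"twist":0,"gripper":0.7},{"linear":[0.55,0.92,-0.5],"twist":0,"gripper":0.7},{"linear":[0.55,0.92,-0.5],"twist":0,"gripper":0.7},{"linear":[0.55,0.92,-0.5],"twist":0,"gripper":0.7}]'
python3 - <<'E'
from h import *
s,P=wsnap('w2.png'); print(s['pose']['tool_pos'],s['pose']['ee_rot'])
print(*capc(P,(.455,-.121),.082))
E
```

```text
time: 1.78
tool_pos: [0.4527, -0.1235, 0.1758]
ee_rot: [-3.14, 0.004, 0.173]
wrist_force: [0.5, 0.3, -0.1]
width: 0.0657
[ 0.45267211 -0.12346623  0.1757647 ] [-3.13978247  0.00447286  0.17250146]
[ 0.4545 -0.1207] 0.0157 [ 0.4552 -0.1206  0.0811] 1078
```

View pics/w2.png

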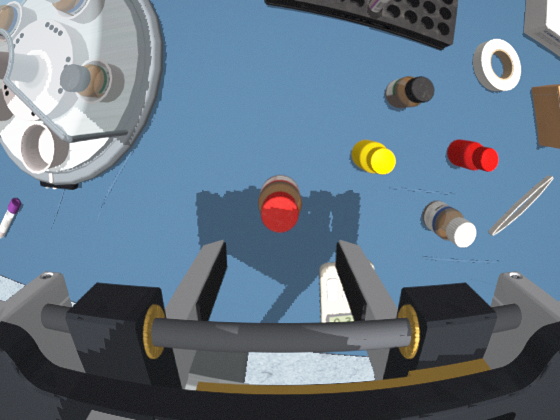

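The red cap is at (280,212), between the fingers, and the remaining offset is about 2 mm. I'll descend and grip.

```bash

python3 -m inch '[{"linear":[0.02,0.025,-0.3],"twist":0,"gripper":0.7},{"linear":[0.02,0.025,-0.55],"twist":0,"gripper":0.7},{"linear":[0.02,0.025,-0.75],"twist":0,"gripper":0.7},{"linear":[0.02,0.025,-0.9],"twist":0,"gripper":0.7},{"linear":[0.02,0.025,-0.9],"twist":0,"gripper":0.7},{"linear":[0.02,0.025,-0.9],"twist":0,"gripper":0.7}]'
python3 - <<'E'
from h import *
s,P=wsnap('w3.png'); print(s['pose']['tool_pos'],s['pose']['wrist_force'])
E
```

```text
time: 2.33
tool_pos: [0.4567, -0.1211, 0.0888]
ee_rot: [3.141, -0.001, 0.173]
wrist_force: [0.2, -0.2, 0.4]
width: 0.0662
[ 0.45666023 -0.12105366  0.08878225] [ 0.18437329 -0.20129974  0.44002524]
```

View pics/w3.png

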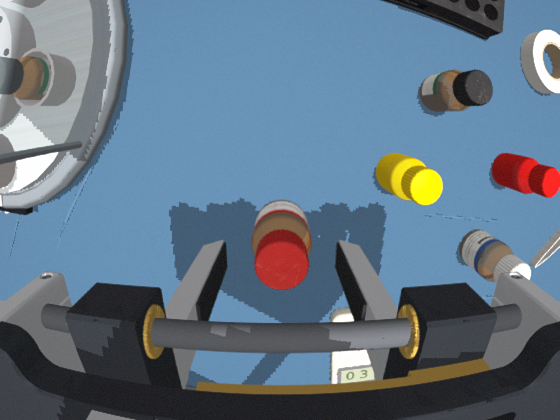

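The cap is between the fingers, with the tips at z≈67 mm. I'll go 4 mm lower and close.

```bash

python3 -m inch '[{"linear":[-0.01,0,-0.04],"twist":0,"gripper":0.7},{"linear":[-0.01,0,-0.04],"twist":0,"gripper":0},{"linear":[-0.01,0,-0.04],"twist":0,"gripper":0},{"linear":[-0.01,0,-0.04],"twist":0,"gripper":0},{"linear":[-0.01,0,-0.04],"twist":0,"gripper":0},{"linear":[-0.01,0,-0.04],"twist":0,"gripper":0},{"linear":[-0.01,0,-0.04],"twist":0,"gripper":0},{"linear":[-0.01,0,-0.04],"twist":0,"gripper":0}]'
python3 -m inch '[{"linear":[0,0,0.1],"twist":0,"gripper":0},{"linear":[0,0,0.4],"twist":0,"gripper":0},{"linear":[0,0,0.7],"twist":0,"gripper":0},{"linear":[0,0,1],"twist":0,"gripper":0},{"linear":[0,0,1],"twist":0,"gripper":0}]'
python3 -m inch '[{"linear":[0.05,0.2,0.3],"twist":0,"gripper":0},{"linear":[0.07,0.5,0.55],"twist":0,"gripper":0},{"linear":[0.1,0.8,0.55],"twist":0,"gripper":0},{"linear":[0.1,0.8,0.55],"twist":0,"gripper":0},{"linear":[0.1,0.8,0.55],"twist":0,"gripper":0}]'
python3 - <<'E'
from h import *
s,P=wsnap('w4.png'); print(s['pose']['tool_pos'],s['pose']['ee_rot'])
t=snap('scene','s4.png')
E
```

```text
time: 3.05
tool_pos: [0.4552, -0.12, 0.0836]
ee_rot: [3.141, -0.0, 0.174]
wrist_force: [-0.7, -1.9, -0.7]
width: 0.0304
time: 3.47
tool_pos: [0.4584, -0.1211, 0.1911]
ee_rot: [3.135, -0.011, 0.174]
wrist_force: [0.6, -0.2, -0.4]
width: 0.0304
time: 3.88
tool_pos: [0.4649, -0.0389, 0.2382]
ee_rot: [3.141, 0.001, 0.177]
wrist_force: [-0.5, -0.5, -2.3]
width: 0.0306
[ 0.46492907 -0.03885731  0.23823699] [3.14136721e+00 5.18675778e-04 1.77128380e-01]
```

View pics/w4.png

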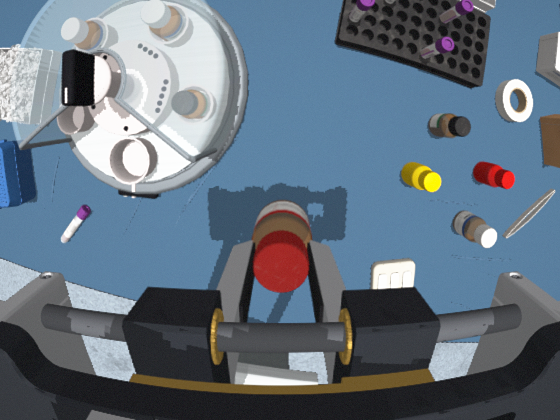

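View pics/s4.png

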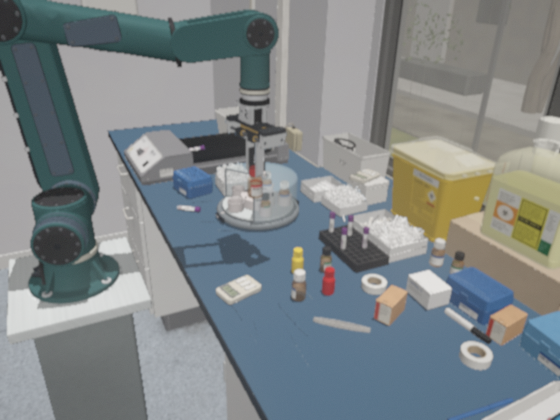

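The large bottle is held upright (wrist view (282,262), width 30.4 mm). Bay 1 shows its full rim at (132,158). I'll measure the bay and the held cap in this same camera.

```bash
cat >> h.py <<'E'
def ring(P,xy,z=.064,r0=.018,r1=.034,zt=.004):
    from scipy.optimize import least_squares
    d=np.hypot(P[...,0]-xy[0],P[...,1]-xy[1])
    m=(abs(P[...,2]-z)<zt)&(d<r1)&(d>r0); p=P[m]
    s=least_squares(lambda x:np.hypot(p[:,0]-x[0],p[:,1]-x[1])-x[2],[*xy,.024],loss='soft_l1',f_scale=.002)
    return s.x.round(4),m.sum(),abs(s.fun).mean().round(4)
E
python3 - <<'E'
from h import *
P=np.load('pics/w4.pngP.npy'); 
print('cap',*capc(P,(.465,-.039),.2355))
for xy in [(.48,.136)]:
    c=ring(P,xy); print(c); print(ring(P,c[0][:2],r1=.031)); 
    m=(abs(P[...,2]-.0335)<.006)&(np.hypot(P[...,0]-c[0][0],P[...,1]-c[0][1])<.024); print('floor',np.median(P[m],0),m.sum())
s=ld('w4.png')['image']
cv2.imwrite('pics/c4.png',cv2.resize(s[0:220,0:260,::-1],None,fx=3,fy=2.7))
kn=(P[...,2]>.166)&(P[...,2]<.18)&(np.hypot(P[...,0]-.56,P[...,1]-.15)<.035)
p=P[kn][:,:2].astype(np.float32); print('knob',cv2.minAreaRect(p),len(p)); l=cv2.fitLine(p,cv2.DIST_HUBER,0,.01,.01).ravel(); print(np.degrees(np.arctan2(l[1],l[0])))
E
```

```text
cap [ 0.473  -0.0368] 0.0274 [ 0.4673 -0.038   0.2359] 2662
(array([0.4798, 0.1352, 0.0272]), np.int64(568), np.float64(0.0029))
(array([0.4777, 0.1353, 0.0259]), np.int64(477), np.float64(0.002))
floor [0.47822061 0.13845463 0.03437461] 828
knob ((0.5568275451660156, 0.14938129484653473), (0.04647669568657875, 0.015470326878130436), 9.794548034667969) 877
7.003804
```

View pics/c4.png

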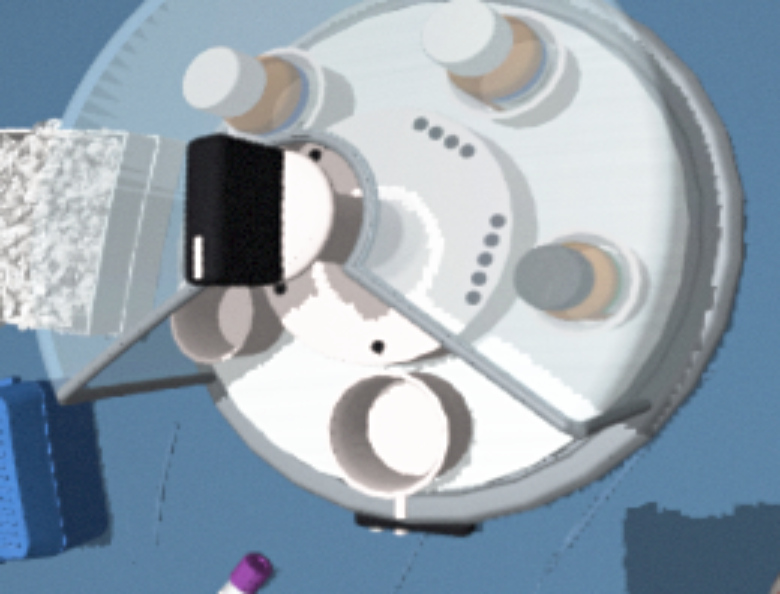

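The single dot on the hub at crop (378,347) confirms bay 1, and the white index mark at (400,505) sits at the window's middle. The target TCP is ≈ (0.478, 0.1355).

```bash

python3 -m inch '[{"linear":[0.02,0.25,0],"twist":0,"gripper":0},{"linear":[0.05,0.6,0],"twist":0,"gripper":0},{"linear":[0.07,0.9,0],"twist":0,"gripper":0},{"linear":[0.07,0.9,0],"twist":0,"gripper":0}]'
python3 -m inch '[{"linear":[0.02,0.25,0],"twist":0,"gripper":0},{"linear":[0.04,0.6,0],"twist":0,"gripper":0},{"linear":[0.06,0.84,0],"twist":0,"gripper":0},{"linear":[0.06,0.84,0],"twist":0,"gripper":0},{"linear":[0.06,0.84,0],"twist":0,"gripper":0},{"linear":[0.06,0.84,0],"twist":0,"gripper":0}]'
python3 - <<'E'
from h import *
s,P=wsnap('w5.png'); print(s['pose']['tool_pos'],s['pose']['ee_rot'])
kn=(P[...,2]>.168)&(P[...,2]<.18)&(np.hypot(P[...,0]-.56,P[...,1]-.15)<.03)
p=P[kn][:,:2].astype(np.float32); print('knob',cv2.minAreaRect(p),len(p))
snap('scene','s5.png')
E
```

```text
time: 4.32
tool_pos: [0.4718, 0.053, 0.2373]
ee_rot: [-3.139, 0.002, 0.178]
wrist_force: [-1.0, -0.7, -1.9]
width: 0.0305
time: 4.82
tool_pos: [0.4781, 0.1325, 0.2377]
ee_rot: [3.141, 0.002, 0.173]
wrist_force: [-0.3, 0.8, -0.7]
width: 0.0307
[0.47810093 0.13254986 0.23772158] [3.14050308e+00 1.68579935e-03 1.72743176e-01]
knob ((0.5568756461143494, 0.15000708401203156), (0.04588986560702324, 0.013093681074678898), 9.965025901794434) 1303
```

View pics/w5.png

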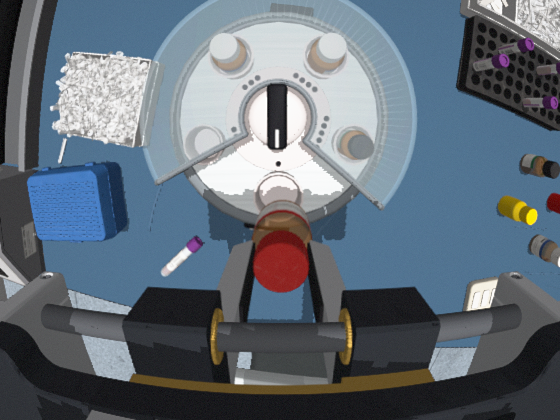

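```bash
python3 -c "
import cv2
i=cv2.imread('pics/s5.png');cv2.imwrite('pics/c5.png',cv2.resize(i[120:240,180:340],None,fx=5,fy=5))"
```

```text
(no output)
```

View pics/c5.png

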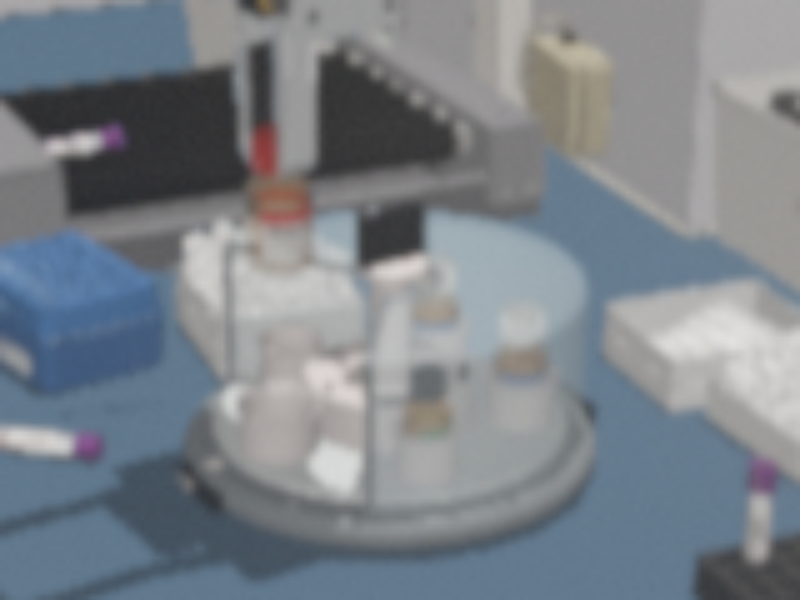

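Tool axis and bay agree except for about +3 mm in y. I'll correct that, lower to just above the rim and check.

```bash

python3 -m inch '[{"linear":[-0.005,0.03,-0.2],"twist":0,"gripper":0},{"linear":[-0.005,0.03,-0.45],"twist":0,"gripper":0},{"linear":[-0.005,0.03,-0.65],"twist":0,"gripper":0},{"linear":[-0.005,0.03,-0.77],"twist":0,"gripper":0},{"linear":[-0.005,0.03,-0.77],"twist":0,"gripper":0},{"linear":[-0.005,0.03,-0.77],"twist":0,"gripper":0}]'
python3 - <<'E'
from h import *
s,P=wsnap('w6.png'); print(s['pose']['tool_pos'],s['pose']['ee_rot'])
cv2.imwrite('pics/c6.png',cv2.resize(s['image'][100:320,170:390,::-1],None,fx=2.7,fy=2.7))
t=snap('scene','s6.png');cv2.imwrite('pics/c6s.png',cv2.resize(t['image'][140:240,200:320,::-1],None,fx=6,fy=6))
E
```

```text
time: 5.42
tool_pos: [0.4775, 0.1363, 0.1614]
ee_rot: [3.141, 0.001, 0.173]
wrist_force: [0.1, -0.5, -0.3]
width: 0.0305
[0.4775355  0.13629337 0.16135814] [3.14137079e+00 9.45959399e-04 1.73026835e-01]
```

View pics/c6.png

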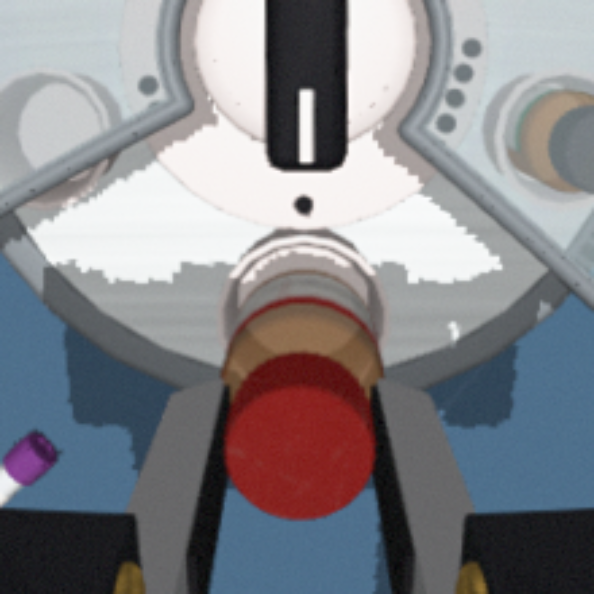

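View pics/c6s.png

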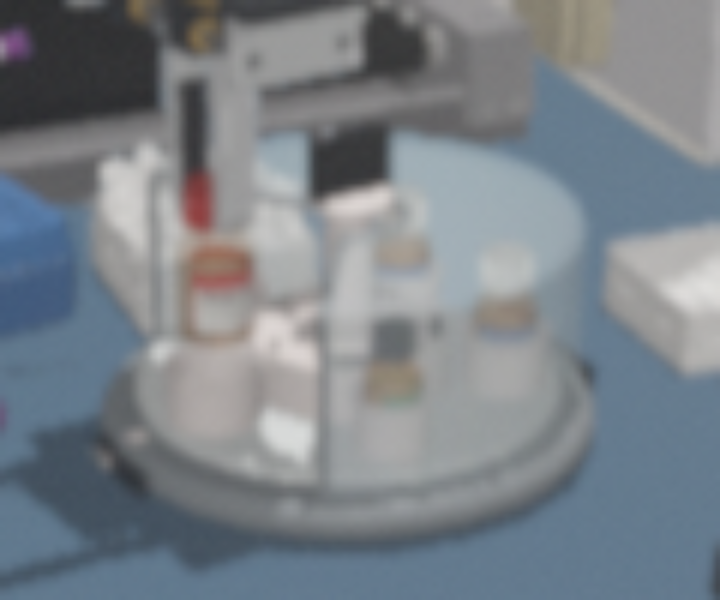

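Wrist crop: the bottle at (303,330) is centred laterally over the bay rim at (304,290). In the scene crop it stands just above the bay at (220,340). I'll lower in small steps, watching the force.

```bash

python3 -m inch '[{"linear":[0,-0.005,-0.08],"twist":0,"gripper":0},{"linear":[0,-0.005,-0.15],"twist":0,"gripper":0},{"linear":[0,-0.005,-0.2],"twist":0,"gripper":0},{"linear":[0,-0.005,-0.2],"twist":0,"gripper":0},{"linear":[0,-0.005,-0.2],"twist":0,"gripper":0}]'
```

```text
time: 5.93
tool_pos: [0.4772, 0.1365, 0.1409]
ee_rot: [3.141, 0.001, 0.174]
wrist_force: [0.4, -0.2, -1.2]
width: 0.0304
```

```bash

python3 -m inch '[{"linear":[0,0,-0.05],"twist":0,"gripper":0},{"linear":[0,0,-0.1],"twist":0,"gripper":0},{"linear":[0,0,-0.15],"twist":0,"gripper":0},{"linear":[0,0,-0.15],"twist":0,"gripper":0},{"linear":[0,0,-0.15],"twist":0,"gripper":0}]'
```

```text
time: 6.35
tool_pos: [0.4773, 0.1365, 0.1258]
ee_rot: [3.141, 0.001, 0.174]
wrist_force: [-0.5, -0.8, -1.0]
width: 0.0308
```

```bash

python3 -m inch '[{"linear":[0,0,-0.03],"twist":0,"gripper":0},{"linear":[0,0,-0.05],"twist":0,"gripper":0},{"linear":[0,0,-0.065],"twist":0,"gripper":0},{"linear":[0,0,-0.065],"twist":0,"gripper":0}]'
```

```text
time: 6.68
tool_pos: [0.4775, 0.1365, 0.1196]
ee_rot: [3.142, 0.001, 0.174]
wrist_force: [-0.3, 0.5, -1.0]
width: 0.0306
```

```bash

python3 -m inch '[{"linear":[0,0,-0.012],"twist":0,"gripper":0},{"linear":[0,0,-0.012],"twist":0,"gripper":0},{"linear":[0,0,-0.012],"twist":0,"gripper":0}]'
python3 -m inch '[{"linear":[0,0,-0.01],"twist":0,"gripper":0},{"linear":[0,0,-0.01],"twist":0,"gripper":0},{"linear":[0,0,-0.01],"twist":0,"gripper":0}]'
```

```text
time: 6.93
tool_pos: [0.4777, 0.1365, 0.1189]
ee_rot: [3.141, -0.0, 0.174]
wrist_force: [0.5, 0.9, -1.7]
width: 0.0311
time: 7.18
tool_pos: [0.478, 0.1365, 0.1186]
ee_rot: [3.141, -0.001, 0.174]
wrist_force: [0.3, -0.9, 2.4]
width: 0.0306
```

```bash

python3 -m inch '[{"linear":[0,0,-0.01],"twist":0,"gripper":0},{"linear":[0,0,-0.01],"twist":0,"gripper":0},{"linear":[0,0,-0.01],"twist":0,"gripper":0}]'
```

```text
time: 7.43
tool_pos: [0.4782, 0.1366, 0.1185]
ee_rot: [3.141, -0.002, 0.174]
wrist_force: [-2.3, 0.3, 6.6]
width: 0.0304
```

The bottle is seated: z stopped at 0.1185, the expected 0.1186, while the force rose to 6.6 N. I'll release with a small opening and go up.

```bash

python3 -m inch '[{"linear":[0,0,0.015],"twist":0,"gripper":0.6},{"linear":[0,0,0.015],"twist":0,"gripper":0.6},{"linear":[0,0,0.015],"twist":0,"gripper":0.6},{"linear":[0,0,0.015],"twist":0,"gripper":0.6},{"linear":[0,0,0.015],"twist":0,"gripper":0.6}]'
python3 -m inch '[{"linear":[0,0,0.2],"twist":0,"gripper":0.6},{"linear":[0,0,0.5],"twist":0,"gripper":0.6},{"linear":[0,0,0.8],"twist":0,"gripper":0.6},{"linear":[0,0,0.95],"twist":0,"gripper":0.6},{"linear":[0,0,0.95],"twist":0,"gripper":0.6},{"linear":[0,0,0.95],"twist":0,"gripper":0.6}]'
python3 - <<'E'
from h import *
s,P=wsnap('w7.png'); print(s['pose']['tool_pos'],s['pose']['ee_rot'])
print('cap',*capc(P,(.478,.136),.117,.005))
kn=(P[...,2]>.168)&(P[...,2]<.18)&(np.hypot(P[...,0]-.56,P[...,1]-.15)<.03)
p=P[kn][:,:2].astype(np.float32); print('knob',cv2.minAreaRect(p),len(p))
cv2.imwrite('pics/c7.png',cv2.resize(s['image'][0:320,100:460,::-1],None,fx=2,fy=1.8))
E
```

```text
time: 7.85
tool_pos: [0.4774, 0.1365, 0.1179]
ee_rot: [3.142, 0.001, 0.174]
wrist_force: [-0.4, -0.2, 0.1]
width: 0.0558
time: 8.35
tool_pos: [0.478, 0.1366, 0.2136]
ee_rot: [3.141, -0.002, 0.174]
wrist_force: [-1.1, -0.2, -1.0]
width: 0.0562
[0.47798302 0.13659363 0.21364166] [ 3.14149474e+00 -1.53703291e-03  1.74176735e-01]
cap [0.477  0.1362] 0.0157 [0.478  0.1363 0.1161] 1059
knob ((0.5568390488624573, 0.14977200329303741), (0.04529651254415512, 0.013596782460808754), 9.892664909362793) 1668
```

View pics/c7.png

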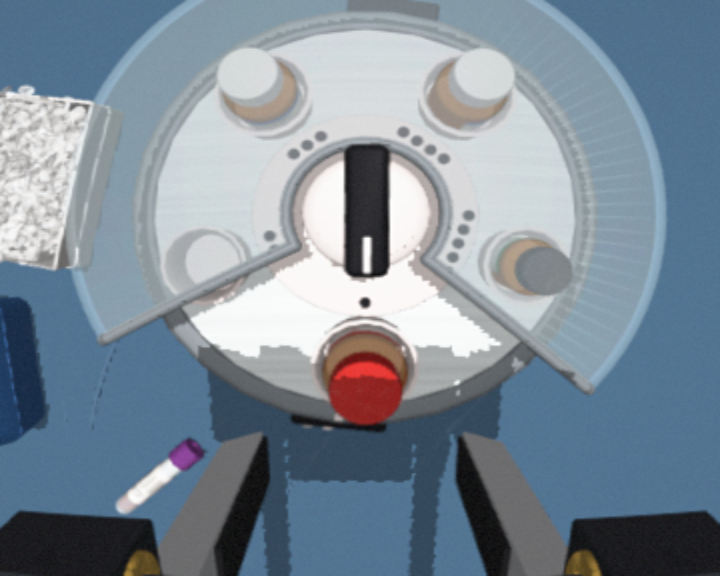

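The large bottle is seated (cap top reads 0.116 against 0.117, centred in the rim). Before turning, I'll measure the window's true middle from its two cut edges and the base's front mark.

```bash
python3 - <<'E'
from h import *
P=np.load('pics/w7.pngP.npy'); ax=np.array([.5568,.1499])
d=P[...,:2]-ax; r=np.hypot(d[...,0],d[...,1]); th=np.degrees(np.arctan2(d[...,1],d[...,0]))%360
roof=(abs(P[...,2]-.127)<.006)&(r<.125)
# roof angular extent for radius bands away from centre
for a,b in [(.04,.06),(.06,.08),(.08,.1),(.1,.115)]:
    t=th[roof&(r>a)&(r<b)]; h=np.histogram(t,bins=np.arange(80,320,1))[0]
    bins=np.arange(80,319); g=bins[h==0]; 
    g=g[(g>110)&(g<270)]; print(a,b,len(t),g.min() if len(g) else'',g.max()+1 if len(g) else'')
P0=np.load('pics/topP.npy'); ax=np.array([.560,.1497]); 
d=P0[...,:2]-ax; r=np.hypot(d[...,0],d[...,1]); th=np.degrees(np.arctan2(d[...,1],d[...,0]))%360
roof=(abs(P0[...,2]-.128)<.007)&(r<.125)
for a,b in [(.04,.06),(.06,.08),(.08,.1),(.1,.118)]:
    t=th[roof&(r>a)&(r<b)]; t1=t[(t>90)&(t<189)]; t2=t[(t>190)&(t<300)]; print(a,b,np.sort(t1)[-3:].round(1),np.sort(t2)[:3].round(1))
for f,v,u in [('w7.png',int(423/1.8),int(338/2+100)),('w7.png',int(425/1.8),int(305/2+100)),('w7.png',int(425/1.8),int(385/2+100))]:
    p=P[v,u]; print(p,np.degrees(np.arctan2(p[1]-.1499,p[0]-.5568))%360)
i=ld('w7.png')['image']; cv2.imwrite('pics/c7b.png',cv2.resize(i[205:255,215:325,::-1],None,fx=7,fy=7,interpolation=cv2.INTER_CUBIC))
E
```

```text
0.04 0.06 7545 130 236
0.06 0.08 9960 129 237
0.08 0.1 11537 129 238
0.1 0.115 7817 128 238
0.04 0.06 [126.4 127.4 127.8] [236.8 237.8 238. ]
0.06 0.08 [127.2 127.7 127.9] [238.  238.5 238.8]
0.08 0.1 [126.6 127.3 127.7] [238.5 239.1 239.5]
0.1 0.118 [126.8 127.  127.3] [238.9 239.4 239.7]
[0.4258907  0.1419893  0.01766671] 183.4581136692139
[0.42036163 0.16121007 0.01541204] 175.2612948365782
[0.4296303  0.11579323 0.0186607 ] 195.01334524166995
```

View pics/c7b.png

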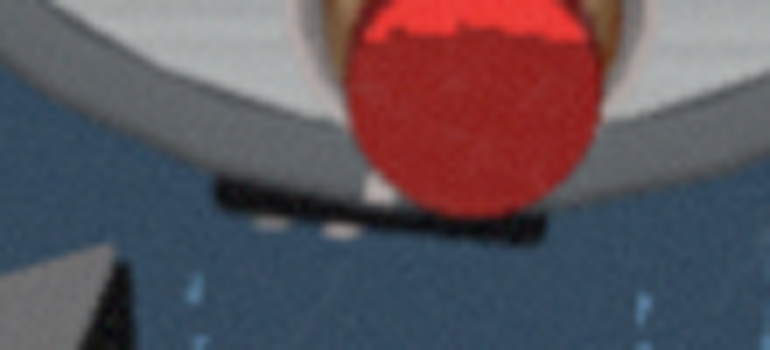

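Window edges are at about 128.5° and 238°, the front tab and white index mark at 183.4°, so the window's middle is at ≈183.4°. Bay 1 stands at 189.8°, so the rotor already starts about 6.4° round. The turn needed is +65.5°, not 72°. Next I'll go to the knob.

```bash

python3 -m inch '[{"linear":[0.3,0.05,0.02],"twist":0,"gripper":0.6},{"linear":[0.6,0.1,0.02],"twist":0,"gripper":0.6},{"linear":[0.805,0.13,0.02],"twist":0,"gripper":0.6},{"linear":[0.805,0.13,0.02],"twist":0,"gripper":0.6},{"linear":[0.805,0.13,-0.1],"twist":0,"gripper":0.6},{"linear":[0.805,0.13,-0.1],"twist":0,"gripper":0.6}]'
python3 - <<'E'
from h import *
s,P=wsnap('w8.png'); print(s['pose']['tool_pos'],s['pose']['ee_rot'])
kn=(P[...,2]>.166)&(P[...,2]<.18)&(np.hypot(P[...,0]-.56,P[...,1]-.15)<.035)
p=P[kn][:,:2].astype(np.float32); print('knob',cv2.minAreaRect(p),len(p))
E
```

```text
time: 8.9
tool_pos: [0.5557, 0.1491, 0.1989]
ee_rot: [3.142, 0.008, 0.174]
wrist_force: [-0.3, 0.0, -0.3]
width: 0.0563
[0.55574868 0.14913378 0.19885137] [3.14157659 0.00778715 0.17414126]
knob ((0.5577082633972168, 0.1517578661441803), (0.06293635070323944, 0.04417707026004791), 73.83289337158203) 1664
```

View pics/w8.png

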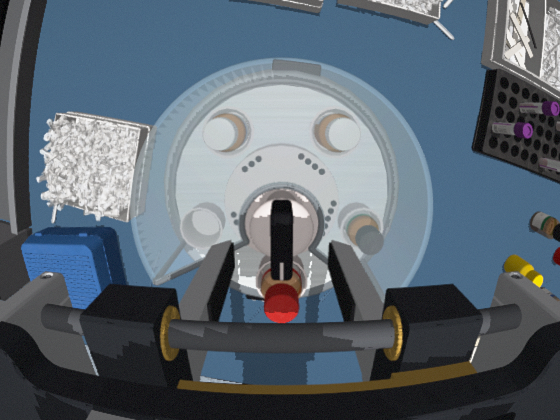

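The knob bar at (282,235) is centred between the jaws. I'll descend and grip.

```bash

python3 -m inch '[{"linear":[0,0,-0.15],"twist":0,"gripper":0.6},{"linear":[0,0,-0.33],"twist":0,"gripper":0.6},{"linear":[0,0,-0.33],"twist":0,"gripper":0.6},{"linear":[0,0,-0.33],"twist":0,"gripper":0.6}]'
python3 -m inch '[{"linear":[0,0,0],"twist":0,"gripper":0},{"linear":[0,0,0],"twist":0,"gripper":0},{"linear":[0,0,0],"twist":0,"gripper":0},{"linear":[0,0,0],"twist":0,"gripper":0},{"linear":[0,0,0],"twist":0,"gripper":0},{"linear":[0,0,0],"twist":0,"gripper":0},{"linear":[0,0,0],"twist":0,"gripper":0}]'
```

```text
time: 9.28
tool_pos: [0.5564, 0.1493, 0.1692]
ee_rot: [3.142, 0.003, 0.174]
wrist_force: [-0.2, 0.8, 0.0]
width: 0.0563
time: 9.87
tool_pos: [0.5583, 0.1493, 0.1704]
ee_rot: [3.141, -0.0, 0.174]
wrist_force: [-0.2, -0.3, 0.3]
width: 0.0141
```

Gripped (14.1 mm, as specified), with no side force. I'll turn in two halves.

```bash

python3 -m inch '[{"linear":[0,0,0],"twist":0.05,"gripper":0},{"linear":[0,0,0],"twist":0.13,"gripper":0},{"linear":[0,0,0],"twist":0.21,"gripper":0},{"linear":[0,0,0],"twist":0.29,"gripper":0},{"linear":[0,0,0],"twist":0.37,"gripper":0},{"linear":[0,0,0],"twist":0.45,"gripper":0},{"linear":[0,0,0],"twist":0.52,"gripper":0},{"linear":[0,0,0],"twist":0.55,"gripper":0},{"linear":[0,0,0],"twist":0.55,"gripper":0}]'
```

```text
time: 10.62
tool_pos: [0.5582, 0.1495, 0.1705]
ee_rot: [3.141, -0.0, 0.751]
wrist_force: [0.5, 0.0, 0.8]
width: 0.014
```

```bash

python3 -m inch '[{"linear":[0,0,0],"twist":0.05,"gripper":0},{"linear":[0,0,0],"twist":0.13,"gripper":0},{"linear":[0,0,0],"twist":0.21,"gripper":0},{"linear":[0,0,0],"twist":0.29,"gripper":0},{"linear":[0,0,0],"twist":0.37,"gripper":0},{"linear":[0,0,0],"twist":0.45,"gripper":0},{"linear":[0,0,0],"twist":0.52,"gripper":0},{"linear":[0,0,0],"twist":0.54,"gripper":0},{"linear":[0,0,0],"twist":0.54,"gripper":0},{"linear":[0,0,0],"twist":0.54,"gripper":0}]'
python3 -m inch '[{"linear":[0,0,0],"twist":0,"gripper":0.6},{"linear":[0,0,0],"twist":0,"gripper":0.6},{"linear":[0,0,0],"twist":0,"gripper":0.6},{"linear":[0,0,0],"twist":0,"gripper":0.6},{"linear":[0,0,0.1],"twist":0,"gripper":0.6},{"linear":[0,0,0.3],"twist":0,"gripper":0.6},{"linear":[0,0,0.6],"twist":0,"gripper":0.6},{"linear":[0,0,0.6],"twist":0,"gripper":0.6}]'
```

```text
time: 11.45
tool_pos: [0.5581, 0.1496, 0.1705]
ee_rot: [3.142, -0.0, 1.314]
wrist_force: [0.2, -0.6, 0.4]
width: 0.0139
time: 12.12
tool_pos: [0.5606, 0.15, 0.2377]
ee_rot: [3.131, -0.005, 1.316]
wrist_force: [-0.2, 0.3, 1.1]
width: 0.0559
```

```bash

python3 -m inch '[{"linear":[-0.1,-0.1,0],"twist":-0.1,"gripper":0.6},{"linear":[-0.3,-0.3,0],"twist":-0.2,"gripper":0.6},{"linear":[-0.5,-0.5,0],"twist":-0.3,"gripper":0.6},{"linear":[-0.7,-0.7,0],"twist":-0.4,"gripper":0.6},{"linear":[-0.9,-0.9,0],"twist":-0.5,"gripper":0.6},{"linear":[-0.9,-0.9,0],"twist":-0.6,"gripper":0.6},{"linear":[-0.9,-0.9,0],"twist":-0.6,"gripper":0.6},{"linear":[-0.9,-0.9,0],"twist":-0.6,"gripper":0.6}]'
python3 -m inch '[{"linear":[0,-0.1,0],"twist":-0.1,"gripper":0.6},{"linear":[0,-0.3,0],"twist":-0.2,"gripper":0.6},{"linear":[0,-0.5,0],"twist":-0.3,"gripper":0.6},{"linear":[0,-0.7,0],"twist":-0.4,"gripper":0.6},{"linear":[0,-0.9,0],"twist":-0.5,"gripper":0.6},{"linear":[0,-0.9,0],"twist":-0.6,"gripper":0.6},{"linear":[0,-0.9,0],"twist":-0.6,"gripper":0.6},{"linear":[0,-0.9,0],"twist":-0.6,"gripper":0.6}]'
python3 - <<'E'
from h import *
s,P=wsnap('w9.png'); print(s['pose']['tool_pos'],s['pose']['ee_rot'])
c=ring(P,(.4755,.145),r0=.01,r1=.026); print(c, ring(P,c[0][:2],r0=.012,r1=.024)); 
t=snap('top','top9.png')
R=cv2.Rodrigues(t['rvec'])[0]; cc=-R.T@t['tvec'].ravel()
H,W=t['depth'].shape; uu,vv=np.meshgrid(np.arange(W),np.arange(H))
Q=cc+((np.stack([uu,vv,np.ones_like(uu)],-1)@np.linalg.inv(t['mtx']).T)*t['depth'][...,None])@R
kn=(Q[...,2]>.165)&(Q[...,2]<.18)&(np.hypot(Q[...,0]-.56,Q[...,1]-.15)<.035); p=Q[kn][:,:2].astype(np.float32); print('topknob',cv2.minAreaRect(p),len(p))
print('topring',ring(Q,(.478,.145),r0=.01,r1=.026))
print('S',*capc(P,(.582,-.223),.066))
kn=(P[...,2]>.166)&(P[...,2]<.18)&(np.hypot(P[...,0]-.56,P[...,1]-.15)<.035)
p=P[kn][:,:2].astype(np.float32); print('knob',cv2.minAreaRect(p),len(p))
E
```

```text
time: 12.78
tool_pos: [0.4683, 0.0594, 0.2308]
ee_rot: [3.141, -0.001, 0.689]
wrist_force: [-0.4, -0.9, -0.1]
width: 0.0565
time: 13.45
tool_pos: [0.4686, -0.0302, 0.2302]
ee_rot: [-3.141, 0.0, 0.064]
wrist_force: [0.7, -0.0, 0.3]
width: 0.0563
[ 0.46862327 -0.03016918  0.23017559] [-3.14123403e+00  2.39669953e-04  6.35306535e-02]
(array([0.4751, 0.1443, 0.0199]), np.int64(307), np.float64(0.0008)) (array([0.4751, 0.1443, 0.0199]), np.int64(307), np.float64(0.0008))
topknob ((0.5603163838386536, 0.15064094960689545), (0.04543924331665039, 0.01353270560503006), 74.07540893554688) 69
topring (array([0.4791, 0.146 , 0.0196]), np.int64(27), np.float64(0.001))
S [ 0.5815 -0.2227] 0.0119 [ 0.5817 -0.2221  0.0654] 289
knob ((0.5567617416381836, 0.1490890383720398), (0.04720547795295715, 0.014362916350364685), 74.82252502441406) 810
```

View pics/w9.png

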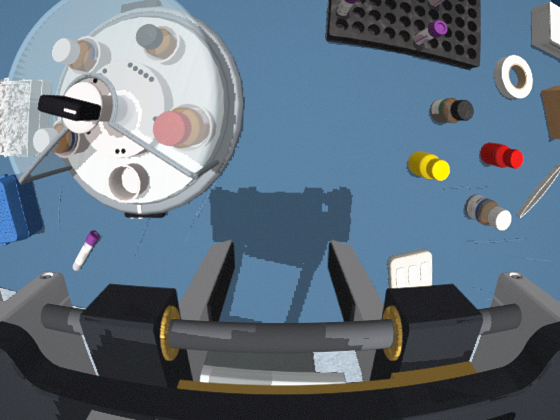

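Bay 2 (two dots at (120,152)) now stands in the window's middle: ring centre at 183.6° by wrist, 182.8° by top, against the target 183.4°. Rim radius 20 mm fits the small bay. Now the small black-capped bottle at (0.5815, −0.2225).

```bash

python3 -m inch '[{"linear":[0.15,-0.25,0],"twist":0,"gripper":0.6},{"linear":[0.35,-0.55,0],"twist":0,"gripper":0.6},{"linear":[0.55,-0.9,0],"twist":0,"gripper":0.6},{"linear":[0.57,-0.96,0],"twist":0,"gripper":0.6},{"linear":[0.57,-0.96,0],"twist":0,"gripper":0.6}]'
python3 -m inch '[{"linear":[0.2,-0.3,0],"twist":0,"gripper":0.6},{"linear":[0.4,-0.6,0],"twist":0,"gripper":0.6},{"linear":[0.56,-0.9,0],"twist":0,"gripper":0.6},{"linear":[0.56,-0.96,-0.2],"twist":0,"gripper":0.6},{"linear":[0.56,-0.96,-0.5],"twist":0,"gripper":0.6},{"linear":[0.56,-0.96,-0.7],"twist":0,"gripper":0.6},{"linear":[0.56,-0.96,-0.7],"twist":0,"gripper":0.6},{"linear":[0.56,-0.96,-0.7],"twist":0,"gripper":0.6}]'
python3 - <<'E'
from h import *
s,P=wsnap('w10.png'); print(s['pose']['tool_pos'],s['pose']['ee_rot'])
print('S',*capc(P,(.582,-.223),.066))
E
```

```text
time: 13.97
tool_pos: [0.5258, -0.1277, 0.2293]
ee_rot: [-3.141, 0.002, 0.059]
wrist_force: [-1.0, 0.3, -0.4]
width: 0.0562
time: 14.63
tool_pos: [0.5804, -0.2206, 0.1594]
ee_rot: [-3.14, 0.003, 0.061]
wrist_force: [0.0, 0.6, 0.4]
width: 0.0564
[ 0.58040855 -0.22055822  0.15936209] [-3.13965635e+00  2.62609548e-03  6.14060423e-02]
S [ 0.5818 -0.2231] 0.0115 [ 0.5825 -0.2232  0.0657] 606
```

View pics/w10.png

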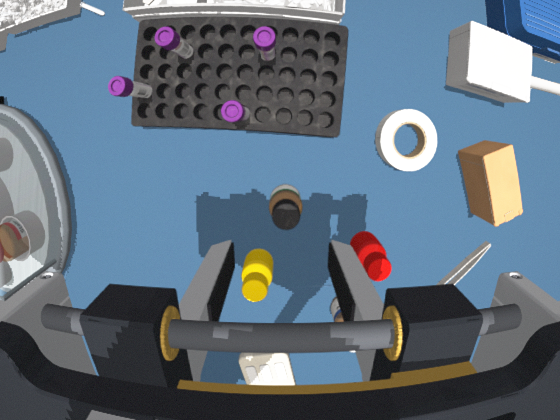

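The black cap at (286,213) is between the jaws and the neighbours are clear. I'll descend to TCP z≈0.073.

```bash

python3 -m inch '[{"linear":[0.005,-0.025,-0.25],"twist":0,"gripper":0.6},{"linear":[0.005,-0.025,-0.5],"twist":0,"gripper":0.6},{"linear":[0.005,-0.025,-0.7],"twist":0,"gripper":0.6},{"linear":[0.005,-0.025,-0.83],"twist":0,"gripper":0.6},{"linear":[0.005,-0.025,-0.83],"twist":0,"gripper":0.6},{"linear":[0.005,-0.025,-0.83],"twist":0,"gripper":0.6}]'
python3 - <<'E'
from h import *
s,P=wsnap('w11.png'); print(s['pose']['tool_pos'],s['pose']['ee_rot'])
E
```

```text
time: 15.18
tool_pos: [0.5822, -0.2248, 0.0786]
ee_rot: [3.141, -0.001, 0.06]
wrist_force: [0.4, -0.1, -0.2]
width: 0.0562
[ 0.58224898 -0.22483379  0.07861522] [ 3.14081197e+00 -1.33530211e-03  5.96913903e-02]
```

View pics/w11.png

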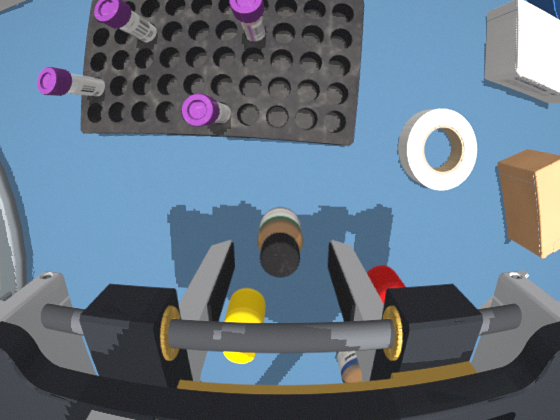

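```bash

python3 -m inch '[{"linear":[0,0.015,-0.06],"twist":0,"gripper":0.6},{"linear":[0,0.015,-0.06],"twist":0,"gripper":0.6},{"linear":[0,0.015,-0.06],"twist":0,"gripper":0},{"linear":[0,0.015,-0.06],"twist":0,"gripper":0},{"linear":[0,0.015,-0.06],"twist":0,"gripper":0},{"linear":[0,0.015,-0.06],"twist":0,"gripper":0},{"linear":[0,0.015,-0.06],"twist":0,"gripper":0},{"linear":[0,0.015,-0.06],"twist":0,"gripper":0},{"linear":[0,0.015,-0.06],"twist":0,"gripper":0},{"linear":[0,0.015,-0.06],"twist":0,"gripper":0}]'
```

```text
time: 16.07
tool_pos: [0.5817, -0.2235, 0.0714]
ee_rot: [3.141, -0.0, 0.059]
wrist_force: [0.0, -0.6, 0.5]
width: 0.0226
```

Gripped (22.6 mm; expected seated TCP z = 0.106). I'll lift and carry it over.

```bash

python3 -m inch '[{"linear":[0,0,0.1],"twist":0,"gripper":0},{"linear":[0,0,0.4],"twist":0,"gripper":0},{"linear":[0,0,0.7],"twist":0,"gripper":0},{"linear":[0,0,1],"twist":0,"gripper":0},{"linear":[0,0,1],"twist":0,"gripper":0}]'
python3 -m inch '[{"linear":[-0.1,0.2,0.3],"twist":0,"gripper":0},{"linear":[-0.25,0.5,0.6],"twist":0,"gripper":0},{"linear":[-0.4,0.8,0.6],"twist":0,"gripper":0},{"linear":[-0.5,0.95,0.6],"twist":0,"gripper":0},{"linear":[-0.5,0.95,0.6],"twist":0,"gripper":0}]'
python3 -m inch '[{"linear":[-0.2,0.3,0],"twist":0,"gripper":0},{"linear":[-0.4,0.6,0],"twist":0,"gripper":0},{"linear":[-0.5,0.9,0],"twist":0,"gripper":0},{"linear":[-0.5,0.9,0],"twist":0,"gripper":0},{"linear":[-0.5,0.9,0],"twist":0,"gripper":0}]'
python3 - <<'E'
from h import *
s,P=wsnap('w12.png'); print(s['pose']['tool_pos'],s['pose']['ee_rot'])
print(ring(P,(.4755,.1445),r0=.01,r1=.026))
E
```

```text
time: 16.48
tool_pos: [0.5849, -0.225, 0.1804]
ee_rot: [3.134, -0.013, 0.059]
wrist_force: [1.1, -0.1, 0.9]
width: 0.0226
time: 16.9
tool_pos: [0.5305, -0.1256, 0.233]
ee_rot: [-3.141, -0.002, 0.062]
wrist_force: [0.0, -0.3, -0.2]
width: 0.0224
time: 17.32
tool_pos: [0.4816, -0.0381, 0.2311]
ee_rot: [3.141, -0.0, 0.061]
wrist_force: [0.6, 0.4, 0.5]
width: 0.0225
[ 0.48158181 -0.03810869  0.23114652] [ 3.14072443e+00 -2.42395660e-04  6.08585423e-02]
(array([0.4752, 0.1443, 0.02  ]), np.int64(301), np.float64(0.0008))
```

View pics/w12.png

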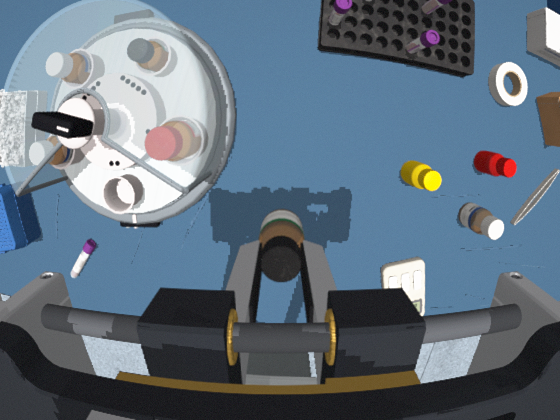

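The small bottle is held upright at (281,255). Bay 2 re-measures at (0.4752, 0.1443).

```bash

python3 -m inch '[{"linear":[-0.02,0.3,0],"twist":0,"gripper":0},{"linear":[-0.03,0.6,0],"twist":0,"gripper":0},{"linear":[-0.03,0.9,0],"twist":0,"gripper":0},{"linear":[-0.03,0.9,0],"twist":0,"gripper":0}]'
python3 -m inch '[{"linear":[-0.01,0.3,0],"twist":0,"gripper":0},{"linear":[-0.02,0.6,0],"twist":0,"gripper":0},{"linear":[-0.03,0.92,0],"twist":0,"gripper":0},{"linear":[-0.03,0.92,-0.3],"twist":0,"gripper":0},{"linear":[-0.03,0.92,-0.6],"twist":0,"gripper":0},{"linear":[-0.03,0.92,-0.8],"twist":0,"gripper":0},{"linear":[-0.03,0.92,-0.8],"twist":0,"gripper":0},{"linear":[-0.03,0.92,-0.8],"twist":0,"gripper":0}]'
python3 - <<'E'
from h import *
s,P=wsnap('w13.png'); print(s['pose']['tool_pos'],s['pose']['ee_rot'])
cv2.imwrite('pics/c13.png',cv2.resize(s['image'][100:320,170:390,::-1],None,fx=2.7,fy=2.7))
E
```

```text
time: 17.7
tool_pos: [0.4793, 0.0542, 0.2308]
ee_rot: [-3.139, 0.001, 0.062]
wrist_force: [-0.4, 0.1, -1.1]
width: 0.0229
time: 18.37
tool_pos: [0.4757, 0.1421, 0.1499]
ee_rot: [3.14, 0.003, 0.057]
wrist_force: [0.8, 0.8, -0.4]
width: 0.0225
[0.47570121 0.142105   0.14991136] [3.14046146 0.00339852 0.05727779]
```

View pics/c13.png

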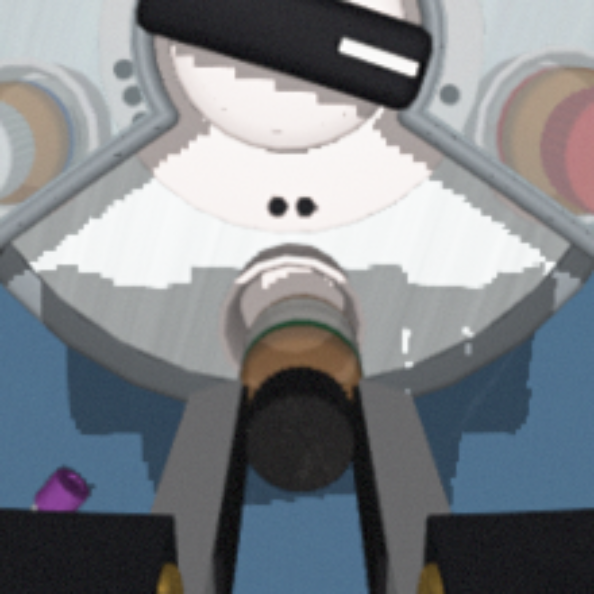

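Two dots face the window. The bottle at (302,350) is slightly right of the rim centre (291), so +2.5 mm in y, as computed. I'll lower in steps.

```bash

python3 -m inch '[{"linear":[-0.005,0.025,-0.04],"twist":0,"gripper":0},{"linear":[-0.005,0.025,-0.08],"twist":0,"gripper":0},{"linear":[-0.005,0.025,-0.12],"twist":0,"gripper":0},{"linear":[-0.005,0.025,-0.12],"twist":0,"gripper":0},{"linear":[-0.005,0.025,-0.12],"twist":0,"gripper":0}]'
python3 - <<'E'
from h import *
s,P=wsnap('w14.png'); print(s['pose']['tool_pos'],s['pose']['ee_rot'])
cv2.imwrite('pics/c14.png',cv2.resize(s['image'][160:320,200:360,::-1],None,fx=3.7,fy=3.7))
E
```

```text
time: 18.83
tool_pos: [0.4751, 0.146, 0.1394]
ee_rot: [3.141, -0.0, 0.059]
wrist_force: [-0.2, 0.3, -2.8]
width: 0.0228
[0.47512309 0.14597688 0.13937364] [ 3.14143628e+00 -8.49170069e-05  5.90244445e-02]
```

View pics/c14.png

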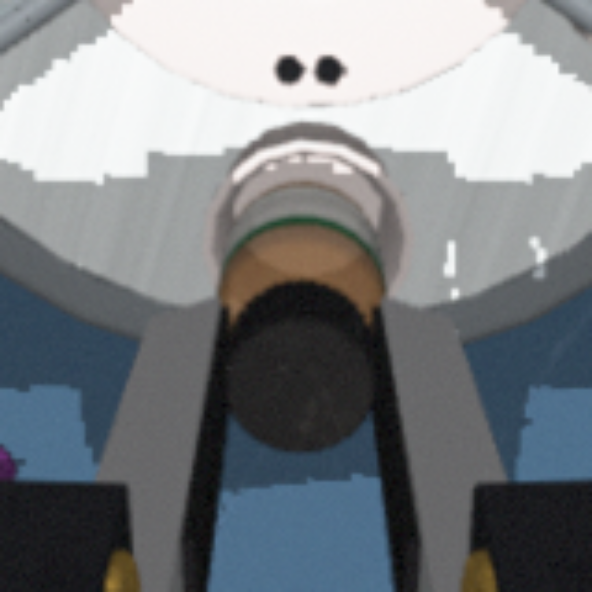

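Now about 1.3 mm too far left (bottle 302, rim 308). I'll shift back and continue down.

```bash

python3 -m inch '[{"linear":[0.002,-0.013,-0.02],"twist":0,"gripper":0},{"linear":[0.002,-0.013,-0.06],"twist":0,"gripper":0},{"linear":[0.002,-0.013,-0.1],"twist":0,"gripper":0},{"linear":[0.002,-0.013,-0.12],"twist":0,"gripper":0},{"linear":[0.002,-0.013,-0.12],"twist":0,"gripper":0},{"linear":[0.002,-0.013,-0.12],"twist":0,"gripper":0}]'
```

```text
time: 19.38
tool_pos: [0.4751, 0.1447, 0.1269]
ee_rot: [3.141, 0.001, 0.059]
wrist_force: [0.2, -0.4, -0.6]
width: 0.0225
```

```bash

python3 -m inch '[{"linear":[0,0,-0.04],"twist":0,"gripper":0},{"linear":[0,0,-0.08],"twist":0,"gripper":0},{"linear":[0,0,-0.12],"twist":0,"gripper":0},{"linear":[0,0,-0.12],"twist":0,"gripper":0},{"linear":[0,0,-0.12],"twist":0,"gripper":0}]'
```

```text
time: 19.8
tool_pos: [0.475, 0.1447, 0.1148]
ee_rot: [3.141, 0.001, 0.059]
wrist_force: [-0.2, -1.2, -0.3]
width: 0.0224
```

```bash

python3 -m inch '[{"linear":[0,0,-0.03],"twist":0,"gripper":0},{"linear":[0,0,-0.05],"twist":0,"gripper":0},{"linear":[0,0,-0.075],"twist":0,"gripper":0},{"linear":[0,0,-0.075],"twist":0,"gripper":0}]'
python3 -m inch '[{"linear":[0,0,-0.01],"twist":0,"gripper":0},{"linear":[0,0,-0.015],"twist":0,"gripper":0},{"linear":[0,0,-0.015],"twist":0,"gripper":0}]'
```

```text
time: 20.13
tool_pos: [0.475, 0.1447, 0.1071]
ee_rot: [3.141, 0.001, 0.059]
wrist_force: [-0.5, 0.2, -1.3]
width: 0.0231
time: 20.38
tool_pos: [0.4754, 0.1447, 0.1064]
ee_rot: [3.142, -0.0, 0.059]
wrist_force: [-0.0, -0.7, 0.0]
width: 0.0222
```

```bash

python3 -m inch '[{"linear":[0,0,-0.012],"twist":0,"gripper":0},{"linear":[0,0,-0.012],"twist":0,"gripper":0},{"linear":[0,0,-0.012],"twist":0,"gripper":0}]'
```

```text
time: 20.63
tool_pos: [0.4758, 0.1447, 0.1063]
ee_rot: [3.142, -0.002, 0.059]
wrist_force: [-1.8, -0.5, 6.1]
width: 0.0223
```

Seated: stopped at 0.1063 (expected 0.1064) with 6 N. I'll release, raise and check.

```bash

python3 -m inch '[{"linear":[0,0,0.015],"twist":0,"gripper":0.5},{"linear":[0,0,0.015],"twist":0,"gripper":0.5},{"linear":[0,0,0.015],"twist":0,"gripper":0.5},{"linear":[0,0,0.015],"twist":0,"gripper":0.5},{"linear":[0,0,0.015],"twist":0,"gripper":0.5}]'
python3 -m inch '[{"linear":[0,0,0.2],"twist":0,"gripper":0.5},{"linear":[0,0,0.5],"twist":0,"gripper":0.5},{"linear":[0,0,0.8],"twist":0,"gripper":0.5},{"linear":[0,0,1],"twist":0,"gripper":0.5},{"linear":[0,0,1],"twist":0,"gripper":0.5},{"linear":[0,0,1],"twist":0,"gripper":0.5}]'
python3 -m inch '[{"linear":[-0.2,-0.3,0.1],"twist":0,"gripper":0.5},{"linear":[-0.4,-0.6,0.2],"twist":0,"gripper":0.5},{"linear":[-0.6,-1,0.3],"twist":0,"gripper":0.5},{"linear":[-0.6,-1,0.3],"twist":0,"gripper":0.5},{"linear":[-0.6,-1,0.3],"twist":0,"gripper":0.5}]'
python3 - <<'E'
from h import *
s,P=wsnap('w15.png'); print(s['pose']['tool_pos'])
print('S cap',*capc(P,(.475,.1445),.101,.005))
kn=(P[...,2]>.168)&(P[...,2]<.18)&(np.hypot(P[...,0]-.56,P[...,1]-.15)<.03)
p=P[kn][:,:2].astype(np.float32); print('knob',cv2.minAreaRect(p),len(p))
for n,xy,z in [('M',(.4623,-.2993),.073)]: print(n,*capc(P,xy,z))
snap('scene','s15.png');t=snap('top','top15.png')
cv2.imwrite('pics/c15.png',cv2.resize(t['image'][140:260,165:425,::-1],None,fx=3,fy=3))
R=cv2.Rodrigues(t['rvec'])[0]; cc=-R.T@t['tvec'].ravel()
H,W=t['depth'].shape; uu,vv=np.meshgrid(np.arange(W),np.arange(H))
Q=cc+((np.stack([uu,vv,np.ones_like(uu)],-1)@np.linalg.inv(t['mtx']).T)*t['depth'][...,None])@R
kn=(Q[...,2]>.165)&(Q[...,2]<.18)&(np.hypot(Q[...,0]-.56,Q[...,1]-.15)<.035); p=Q[kn][:,:2].astype(np.float32); print('topknob',cv2.minAreaRect(p),len(p))
print('S cap top',*capc(Q,(.478,.145),.101,.006))
Q0=np.load('pics/topP.npy'); dz=np.abs(Q[...,2]-Q0[...,2]); 
for n,(u,v) in dict(med=(352,224),red=(355,202),yel=(322,209),tape=(363,170),carton=(394,178),tube=(186,250)).items(): print(n,Q[v,u].round(3),Q0[v,u].round(3))
E
```

```text
time: 21.05
tool_pos: [0.4751, 0.1447, 0.1061]
ee_rot: [3.141, 0.001, 0.059]
wrist_force: [0.1, -0.5, 0.6]
width: 0.0467
time: 21.55
tool_pos: [0.476, 0.1449, 0.2075]
ee_rot: [-3.141, -0.003, 0.059]
wrist_force: [-1.5, 0.6, -0.7]
width: 0.0469
time: 21.97
tool_pos: [0.4144, 0.0434, 0.2354]
ee_rot: [-3.142, 0.001, 0.055]
wrist_force: [0.6, 0.5, -0.1]
width: 0.0472
[0.41439734 0.04339484 0.235438  ]
S cap [0.4756 0.1447] 0.0121 [0.4761 0.144  0.1006] 469
knob ((0.5565875172615051, 0.14943748712539673), (0.046133555471897125, 0.014656237326562405), 75.77428436279297) 1019
M [ 0.4625 -0.2983] 0.0133 [ 0.4627 -0.2973  0.072 ] 205
topknob ((0.560207724571228, 0.15061326324939728), (0.04525977373123169, 0.014084354043006897), 75.43523406982422) 69
S cap top [0. 0.] 0.0 [nan nan nan] 0
med [ 0.463 -0.298  0.072] [ 0.462 -0.298  0.074]
red [ 0.536 -0.308  0.064] [ 0.535 -0.308  0.066]
yel [ 0.51  -0.201  0.062] [ 0.509 -0.2    0.068]
tape [ 0.657 -0.344  0.002] [ 0.657 -0.344  0.002]
carton [ 0.621 -0.439  0.052] [ 0.622 -0.439  0.051]
tube [0.36  0.097 0.597] [0.364 0.248 0.018]
  return _methods._mean(a, axis=axis, dtype=dtype,
  ret = um.true_divide(
```

View pics/w15.png

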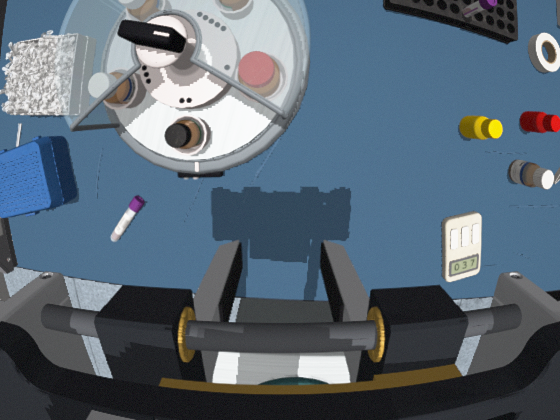

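View pics/c15.png

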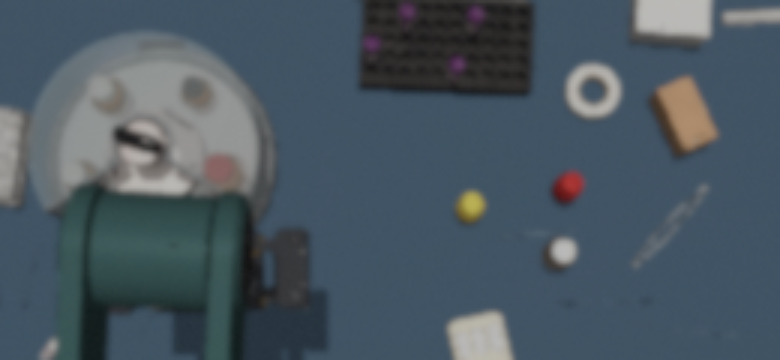

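The wrist view shows the small bottle at (180,135) seated in the two-dot bay behind the index mark (195,170), and the large one under the cover at (258,72). Bystanders haven't moved and the gripper is clear. Handing in.

```bash
python3 -c "
from h import *
print(robot.close_job())"
```

```text
the job is handed in; nothing more can be done
None
```

The job is handed in, at about 22 s on the robot's clock. The largest bottle stands home in the one-dot bay. I then turned the carousel by its knob to bring the two-dot bay to the middle of the window, and the smallest bottle stands home in that bay.

**Seating:** Both bottles stopped within 0.1 mm of the expected seated height, with about 6 N of contact force. After release the cap tops read 0.116 m (expected 0.117) and 0.1006 m (expected 0.101), and both bottles are upright.

**Window middle:** I put it at 183.4°, from the cover's cut edges and the front mark. The rotor started about 6.4° past centre, so I turned it 65.5° rather than 72°. The last checks, from the knob's direction in two cameras, put the two-dot bay at 183.4° to 183.8°.

**Disagreements and gaps:**
- The wrist and top cameras differ by 2–3 mm in x throughout.
- Right after the turn, the two cameras put the bay between 182.8° and 183.6°.
- In the last top view the arm hid the small bottle and the lying tube, so the small bottle's final position and height come from the wrist camera only. The tube still lies beside the carousel in the last wrist view.
- The medium bottle, the red and yellow look-alikes and the carton read the same positions as at the start, within 1–2 mm. The top of the yellow one read 6 mm lower at the same spot; I did not look into that. The tape roll and forceps look unmoved.

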